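# Clear the jammed bottle feed on the leather-goods bench

### The arm

A 6-joint arm with a two-finger parallel gripper is mounted at the origin on the work surface. World frame = base frame: x ahead of the robot, y to its left, z up, the work surface at z = 0. Lengths are in mm, angles in rad, forces in N, time in s.
With the tool pointing down it reaches from about 350 to 775 mm from the base axis. Payload 7.3 kg.
Tool frame: the origin (TCP) lies between the finger pads; the fingertips stand 8 mm ahead of it and the grasp point (between the pads) lies 11 mm behind it; y points along the fingers, z is the direction in which the jaws open and shut, and the axes are right-handed (so a half turn about y gives the same grasp; the last joint's range is limited). The gripper opens to 92 mm and grips with 3 to 60 N. Pads are 19 mm wide; open, the fingers measure 130 mm over their backs; the gripper's body (75 mm by 190 mm) begins 47 mm behind the grasp point.
Start: joints at [1.167, 0.342, 1.524, -0, 1.275, -0.146], TCP at [133.835, 507.674, 234.741] pointing down, gripper open.
Joint ranges: [-2.53, 2.53], [-0.77, 2.02], [0.04, 2.7], [-1, 4.14], [0.28, 2.66], [-3.11, 3.11]. Speed limits (rad/s): [2.57, 2.57, 3.14, 3.14, 3.14, 3.14].

### API

Orientations are given as [roll, pitch, yaw] about the fixed x, y, z axes, in that order (R = Rz(yaw) Ry(pitch) Rx(roll)).
In Python, from plant import bot, vision, job gives the robot as it stands. The module is installed in compiled form; this text tells all that it offers.
- The arm moves only by the tool arm_command, never from a script. Its argument "deltas" is a list of rows, each a list of 4 numbers: the shift along the tool's x, y, z in m, then the turn about the tool's y in degrees. In form: [[x, y, z, twist], ...]. A call has 1 to 5 rows; each row shifts and turns the commanded pose from where the row before left it, along the tool's axes as they then stand; what a row does not reach is not made up. A row lasts 1/10 s, in which the tool goes at most 50 mm and 8.59 degrees, less where a joint would pass 70% of its speed; a pose out of reach is approached as far as the arm can. A call is refused whole if a number of a shift passes 0.05 or a number of a turn 8.59, either way. A call with a gripper value outside its range is refused whole. "claw" is the closure in counts, from 0 (fully open) to 255 (shut), set as the call begins (left out, the last holds). The fingers move at their own pace and stop on an object; the grip force is fixed at half the most. Time passes only in rows, so rows that do not move let the fingers close. It gives the time, the measured TCP pose, the force and the opening at its end, in the units of the state.
- bot.get_obs(): the state, without advancing time (a new reading comes with each control period).
- vision.capture(name): name is "scene" or "top" or "wrist"; returns a dict with "img" (420x560x3 uint8, red, green, blue), "camera_matrix" (3x3 intrinsics, pixels), "dist_coeffs" ([k1, k2, p1, p2, k3] as OpenCV has them; the pictures are not rectified), "world_to_cam" (4x4, takes a point from world to camera coordinates); the wrist camera has in their place "mount" (4x4, takes a point from camera to tool coordinates, whose origin is the TCP and whose axes are the tool frame's). Camera axes: x right, y down, z forward; pixel columns grow to the right and rows downward; lengths in mm; the calibration is good to about 2 mm. A picture is of the moment at which its call begins: read the wrist's pose just before it. There is no depth.
- job.close_job(): hands the job in, once; it reports no verdict.
Trained networks look in a picture, given as the dict that the camera call returned (one of the last four; its "shot" number tells which), for a name from the list of things; names that differ only in an ending like _2 or _b are one class to them, and where a whole thing is asked for, a point or a joint stands for the part that bears it (a point fixed in the world has none). Each returns a list of dicts, best first, with "confidence" (0 to 1); they miss things now and then, are a little off and sometimes report something else, mostly with a low value. They report only what shows in the picture. A call takes as long as a camera call. They do not tell look-alikes from the thing itself.
- vision.find_in(picture, name): "xyz" ([x, y, z] in mm, in the coordinates of the camera as it stood for that picture, good to about 4 mm: the middle of the surface that is visible of it).
- vision.regions_of(picture, name): "mask" (420x560 bool, what is visible of it).
The state is a dict: "time": time; "joint_positions": joint angles; "dq": joint speeds; "tau": joint torques, N m; "tool_pos": TCP position; "tcp_rot": TCP orientation; "contact_force": force on the tool from outside, world axes, zero at the start; "moment": the same for the moment, N m; "grip_width": finger opening in mm.
Only numpy, scipy, OpenCV 4.12 (cv2) and the standard library are available. Lean on these libraries where they do the work, as an engineer would, in place of code of your own. Each camera call takes 0.05 s, during which the arm holds its last target. There are 200 camera calls.

### The job

The small bottle feed has jammed and tripped: first set its big toggle from the running position to off, its middle position, and let go of it. Then stand the two fallen bottles upright in the two empty places of the row in the lane, leaving the three standing bottles and the other things on the bench where they are. Last, slide the gate at the lane's end fully shut and leave everything like that, with the toggle still at off.

Things in the scene. Friction and masses are not known exactly. Their poses are not given: they have to be found in the camera images.
- switch (a joint): three-position toggle of the feed's drive, rad: 0 is off (lever upright, the centre detent), +0.38 and -0.38 are the two running positions, against stops. It starts near +0.38, leaning towards +x of switch_pivot's frame. A sprung detent (handle force up to about 5 N) snaps it into the nearest of the three positions when let go: to the centre from within about 0.2 rad of it. Off means within 0.1 rad of 0.
- switch_pivot (a point): point on the lever's hinge axis, at the middle of the top of the fixed grey switch box (104 x 80 x 50 mm, standing on the bench at any yaw). Its z is up; the hinge axis is its y; the lever swings in its x-z plane. Two steel cheeks 12 mm high stand on the box top beside the lever.
- switch_grip (a point): on the toggle's black handle, 86 mm from the hinge axis along the lever; it moves with the lever, its z pointing along the lever away from the hinge. The handle is a flat-sided bar 22 mm (its x, the swing direction) by 16 mm (its y) by 56 mm along the lever (56 to 112 mm from the axis).
- bottle_a_mid (a point): centre (70 mm from the base) of a fallen bottle lying on a flat side on the bench; white square bottle, 140 mm tall, 0.25 kg: body 56 x 56 x 96 mm, short neck, black ball stopper 34 mm in diameter, centred 123 mm above the base (held by the ball, the bottle can swing between the fingers). z points from its base to its stopper; the stopper's centre is 53 mm from this point along z.
- bottle_b_mid (a point): the same for the other, identical fallen bottle.
- gap_1 (a point): centre of one empty place of the lane, on the belt's surface (20 mm above the bench), z up, y along the lane, x across it and away from the robot. The lane is a low belt bed 100 mm wide and 460 mm long between two steel rails, 84 mm apart inside and rising 25 mm above the belt; its five places, each a grey square patch, are 84 mm apart. A bottle belongs within 25 mm of the centre.
- gap_2 (a point): the same for the other empty place of the lane.
- row_p_mid (a point): centre (70 mm above its base) of one of the three bottles that stand upright in the lane, the same kind as the fallen ones; to be left standing where it is (25 mm).
- row_q_mid (a point): the same for the second standing bottle.
- row_r_mid (a point): the same for the third standing bottle.
- gate (a joint): position of the sliding gate at the lane's left (+y) end, m: 0 is open (gate out towards the robot), 0.09 is fully shut across the lane, against a stop. It moves stiffly (about 2 N) and stays where it is left; more than 0.084 counts as shut.
- gate_handle (a point): centre of the gate's black handle, a bar 32 mm (its x) by 14 mm (its y) by 50 mm high standing on the gate plate (8 mm thick, 88 mm long in x, its top 82 mm above the bench), this point 107 mm above the bench. The gate shuts along this point's +x, across the lane and away from the robot.
- carton: cardboard carton, 70 x 130 x 50 mm, beyond the lane; a bystander. Origin at the centre of its underside.
- mallet: hammer lying on the bench at the left, a bystander. Origin under its middle.
- tin: metal tin, 76 mm in diameter and 90 mm tall, at the left; a bystander. Origin at the centre of its underside.
- jar: glass jar, 72 mm in diameter and 85 mm tall, at the right; a bystander. Origin at the centre of its underside.
- awl: screwdriver-like awl lying beyond the lane, a bystander. Origin under its middle.
There are look-alikes about, which are no part of the job. Of the things that look like the part that bears switch, the larger one is meant.

How it is judged:
By the outcome, as a careful person would: the job done as asked, in the order asked, and still so for the second after the job is handed in, with the robot touching nothing.
It also fails if it takes over 72 s, if anything falls off the work surface, if the arm or the gripper's body presses on something with over 40 N, if the wrist force passes 120 N, or if a joint passes its speed limit or range.

## Working session

There is one attempt and no reset: what is moved stays moved. The work goes in short steps, Python scripts to look and compute and a tool call to move; the robot and the scene stay as the last step left them, time stands still between calls to the robot, and variables do not carry over. Pictures are saved under pics/ and viewed, about 8 in all and at most 12, crops included, and the job is handed in when it is done.

Besides the shell and the picture viewer there is one more tool, called as a command line: name --pt "numbers of a row" for each row, then --argument value for the rest. arm_command: Moves the arm, as the interface text tells. Its arguments: {"type":"object","properties":{"deltas":{"type":"array","items":{"type":"array","items":{"type":"number"}}},"claw":{"type":"number"}},"required":["deltas"]}

```bash
mkdir -p pics; cat > h.py <<'E'
import numpy as np, cv2
from scipy.spatial.transform import Rotation as R
from plant import bot, vision, job
def wc(p, T=None):
    return np.asarray(p['world_to_cam'])
def toworld(p, xyz):
    return (np.linalg.inv(wc(p))@np.r_[xyz,1])[:3]
def pix2plane(p, uv, z):
    q=cv2.undistortPoints(np.array(uv,float).reshape(-1,1,2),np.array(p['camera_matrix'],float),np.array(p['dist_coeffs'],float)).reshape(-1,2)
    M=np.linalg.inv(wc(p)); o=M[:3,3]; d=np.c_[q,np.ones(len(q))]@M[:3,:3].T
    return o+d*((z-o[2])/d[:,2])[:,None]
def proj(p, X):
    M=wc(p); return cv2.projectPoints(np.array(X,float).reshape(-1,1,3),cv2.Rodrigues(M[:3,:3])[0],M[:3,3],np.array(p['camera_matrix'],float),np.array(p['dist_coeffs'],float))[0].reshape(-1,2)
def wrist():
    o=bot.get_obs(); p=vision.capture('wrist')
    T=np.eye(4); T[:3,:3]=R.from_euler('xyz',o['tcp_rot']).as_matrix(); T[:3,3]=o['tool_pos']
    p['world_to_cam']=np.linalg.inv(T@np.asarray(p['mount'])); return p
def save(p,n): cv2.imwrite('pics/'+n+'.png',p['img'][:,:,::-1])
E
python3 - <<'E'
from h import *
np.set_printoptions(precision=3,suppress=True)
print(bot.get_obs())
s=vision.capture('scene');t=vision.capture('top')
cv2.imwrite('pics/t1.png',cv2.resize(t['img'][:,:,::-1],(800,600)));save(s,'s1')
for n in ['switch','switch_grip','switch_pivot','bottle_a_mid','row_p_mid','gap_1','gate','gate_handle','jar','tin','mallet','carton','awl']:
  for c,p in(('t',t),('s',s)):
    try:
      for r in vision.find_in(p,n):
        w=toworld(p,r['xyz']); print(n,c,round(r['confidence'],2),w.round(0),proj(p,w).round(0)[0])
    except Exception as e: print(n,e)
E
```

```text
{'time': 0.0, 'joint_positions': array([ 1.167,  0.343,  1.525, -0.   ,  1.275, -0.146]), 'dq': array([ 0.001,  0.001,  0.001, -0.   ,  0.001, -0.   ]), 'tau': array([ -0.002, -43.124, -24.422,   0.072,   0.056,  -0.   ]), 'tool_pos': array([133.661, 507.282, 234.046]), 'tcp_rot': array([-1.572,  0.   , -0.258]), 'contact_force': array([-0.259,  0.076,  0.379]), 'moment': array([-0.001, -0.   , -0.003]), 'grip_width': 91.82976354651008}
switch t 0.6 [ 493. -348.   94.] [414. 228.]
switch t 0.42 [ 666. -465.   87.] [454. 161.]
switch s 0.79 [ 499. -352.  106.] [160. 233.]
switch s 0.57 [ 671. -474.   84.] [120. 293.]
switch_grip t 0.68 [ 669. -468.   88.] [455. 160.]
switch_grip t 0.61 [ 489. -349.   93.] [414. 230.]
switch_grip s 0.54 [ 501. -352.  107.] [161. 233.]
switch_grip s 0.52 [ 674. -472.   89.] [120. 293.]
switch_pivot t 0.57 [ 480. -347.   49.] [408. 235.]
switch_pivot t 0.21 [525. 269.  87.] [170. 219.]
switch_pivot s 0.72 [ 504. -356.   46.] [163. 251.]
switch_pivot s 0.6 [ 684. -470.   43.] [125. 308.]
switch_pivot s 0.28 [641.  33.  24.] [306. 256.]
bottle_a_mid t 0.86
[... 684 characters left out ...]
4. -45. 117.] [293. 169.]
gate_handle s 0.85 [527. 271.  66.] [363. 205.]
jar t 0.61 [ 603. -302.   83.] [393. 186.]
jar s 0.88 [ 632. -311.   62.] [185. 273.]
tin t 0.9 [523. 414.  91.] [113. 221.]
tin t 0.47 [624. 120. 117.] [227. 178.]
tin s 0.96 [550. 410.  66.] [405. 200.]
tin s 0.46 [484.  88.  42.] [304. 215.]
mallet t 0.95 [335. 321.  25.] [155. 293.]
mallet s 0.65 [332. 310.  24.] [347. 181.]
carton t 0.59 [ 766. -129.   49.] [323. 129.]
carton s 0.6 [ 791. -136.   49.] [265. 302.]
awl t 0.68 [ 604. -299.   84.] [392. 186.]
awl t 0.6 [753. 101.  25.] [238. 137.]
awl t 0.57 [336. 322.  26.] [154. 293.]
awl t 0.49 [ 490. -346.   92.] [413. 230.]
awl s 0.78 [758.  72.  24.] [335. 280.]
```

View pics/t1.png

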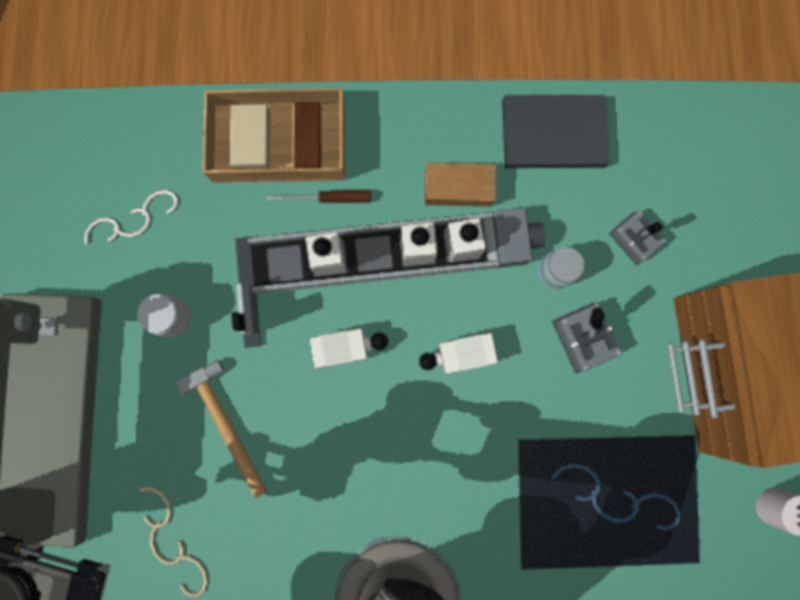

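View pics/s1.png

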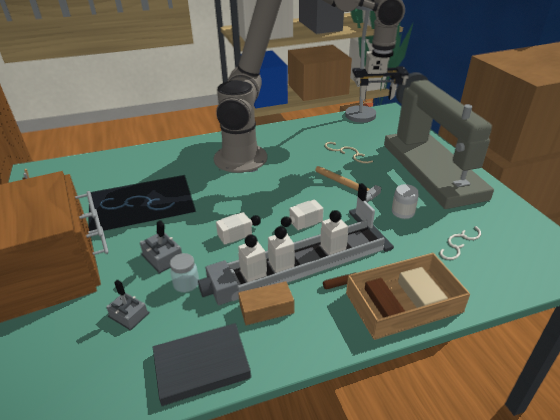

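The top view shows the larger switch at about px (587,337), the fallen bottles at (337,348) and (468,353), and the gaps at (285,263) and (374,253). The gate handle is at (238,320). The smaller look-alike toggle at (640,235) is not the one to use. I'll move to a mid-bench viewpoint.

arm_command --pt "0.029 -0.006 -0.031 0" --pt "0.029 -0.006 -0.031 0" --pt "0.029 -0.006 -0.031 0" --pt "0.029 -0.006 -0.031 0" --pt "0.029 -0.006 -0.031 0"

```text
time: 1.9
tool_pos: [234.9, 319.4, 265.1]
tcp_rot: [-1.57, -0.0, -0.257]
contact_force: [1.4, -0.1, 0.6]
grip_width: 91.7
```

arm_command --pt "0.029 -0.006 -0.031 0" --pt "0.029 -0.006 -0.031 0" --pt "0.029 -0.006 -0.031 0" --pt "0.029 -0.006 -0.031 0" --pt "0.029 -0.006 -0.031 0"

```text
time: 2.4
tool_pos: [335.7, 132.4, 295.3]
tcp_rot: [-1.57, -0.001, -0.258]
contact_force: [0.4, 0.8, 0.4]
grip_width: 92.0
```

arm_command --pt "0.029 -0.006 -0.031 0" --pt "0.029 -0.006 -0.031 0" --pt "0.029 -0.006 -0.031 0" --pt "0.029 -0.006 -0.031 0" --pt "0.029 -0.006 -0.031 0"

```text
time: 2.9
tool_pos: [436.4, -54.7, 325.1]
tcp_rot: [-1.571, -0.001, -0.258]
contact_force: [-0.1, 0.4, -0.7]
grip_width: 91.8
```

```bash
cat > pl.py <<'E'
from h import *
def plan(tgt, pos=None, yaw=None):
    o=bot.get_obs(); pos=o['tool_pos'] if pos is None else np.array(pos); yaw=o['tcp_rot'][2] if yaw is None else yaw
    d=np.array(tgt)-pos; c,s=np.cos(yaw),np.sin(yaw)
    return (np.array([c*d[0]+s*d[1], -d[2], -s*d[0]+c*d[1]])/1000).round(4), 'rows>=%.1f'%(np.linalg.norm(d)/50)
E
python3 - <<'E'
from h import *
o=bot.get_obs();print(o['time'],o['tool_pos'].round(1),o['tcp_rot'].round(3))
p=wrist();save(p,'w1')
t=vision.capture('top')
im=t['img'][180:290,190:450,::-1]; cv2.imwrite('pics/tc.png',cv2.resize(im,None,fx=3,fy=3,interpolation=2))
for n in ['bottle_a_mid','switch','gap_1','row_p_mid']:
  for r in vision.find_in(p,n): 
    w=toworld(p,r['xyz']);print(n,round(r['confidence'],2),w.round(0),proj(p,w).round(0)[0])
E
```

```text
2.9 [436.4 -54.7 325.1] [-1.571e+00 -1.000e-03 -2.580e-01]
bottle_a_mid 0.69 [ 445. -125.   51.] [234. 199.]
switch 0.51 [ 612. -281.   33.] [173. 320.]
gap_1 0.63 [670.  23.  23.] [365. 304.]
gap_1 0.53 [600. 213.  18.] [478. 235.]
row_p_mid 0.9 [ 629. -126.   60.] [268. 316.]
```

View pics/w1.png

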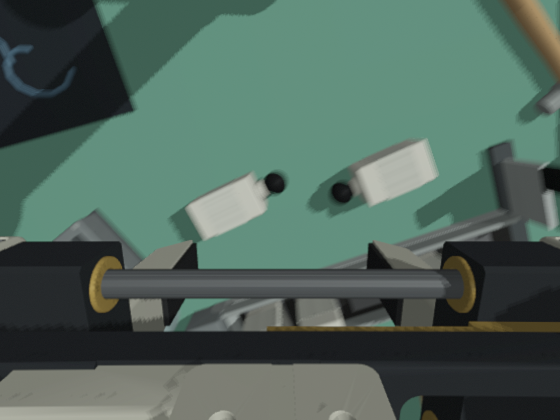

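Wrist view: ball B is at px (275,183) and ball A at (342,193). The body centres are at about (228,207) and (396,172).

```bash
python3 - <<'E'
from pl import *
np.set_printoptions(precision=3,suppress=True)
p=wrist()
b=pix2plane(p,[(275,183),(342,193)],28);print('balls',b)
m=pix2plane(p,[(228,207),(396,172)],50);print('bodies',m)
t=vision.capture('top')
print('top balls',pix2plane(t,np.array([(428,361),(379,342)])*.7,28))
print('standing balls',pix2plane(t,np.array([(322,247),(420,236),(469,232)])*.7,143))
print('gaps',pix2plane(t,np.array([(285,263),(374,253)])*.7,20))
print('gate handle top',pix2plane(t,np.array([(238,320)])*.7,125))
print('sw box',pix2plane(t,np.array([(587,337)])*.7,50))
print('imgpt',pix2plane(p,[(280,150)],100))
print(p['mount'])
E
```

```text
balls [[439.706 -62.747  28.   ]
 [478.616  27.55   28.   ]]
bodies [[ 452.305 -133.641   50.   ]
 [ 463.52   101.215   50.   ]]
top balls [[437.361 -61.703  28.   ]
 [473.617  28.37   28.   ]]
standing balls [[ 632.359  121.457  143.   ]
 [ 649.206  -46.108  143.   ]
 [ 655.177 -130.155  143.   ]]
gaps [[625.023 204.441  20.   ]
 [641.814  36.183  20.   ]]
gate handle top [[510.58  268.356 125.   ]]
sw box [[ 476.443 -352.968   50.   ]]
imgpt [[392.195 -42.206 100.   ]]
[[  -0.       0.967    0.254  -67.527]
 [   0.001   -0.254    0.967 -150.129]
 [   1.       0.      -0.001    1.259]
 [   0.       0.       0.       1.   ]]
```

View pics/tc.png

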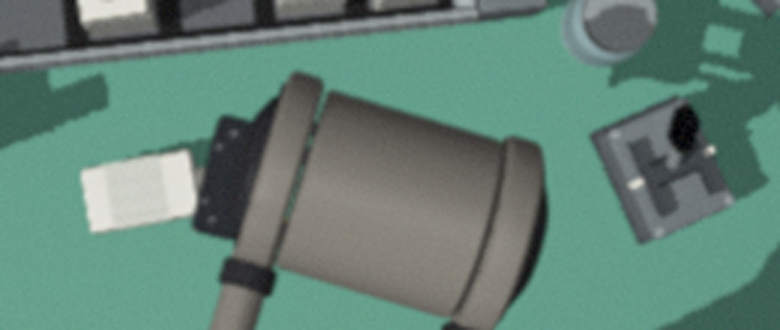

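```bash
python3 - <<'E'
from pl import *
np.set_printoptions(precision=3,suppress=True)
t=vision.capture('top')
c=pix2plane(t,np.array([(593,135),(687,98),(735,200),(640,242),(636,183),(710,150)])/3+[190,180],50);c[4:]=pix2plane(t,np.array([(636,183),(710,150)])/3+[190,180],58)
print(c,'center',c[:4].mean(0),'axle mid',c[4:].mean(0))
print('edges',np.linalg.norm(np.diff(c[:4],axis=0),axis=1))
u=c[0]+c[1]-c[2]-c[3];u/=np.linalg.norm(u);a=c[1]-c[0];a/=np.linalg.norm(a);print('swing dir',u,np.arctan2(u[1],u[0]),a)
P=c[:4].mean(0)
for s in(1,-1):
  g=P+s*u*86*np.sin(.38)+[0,0,86*np.cos(.38)]
  print(s,g,(proj(t,g)[0]-[190,180])*3)
for C in [P-u*60]: print(plan([C[0]-20,C[1],300]))
E
```

```text
[[ 505.898 -292.589   50.   ]
 [ 537.194 -377.065   50.   ]
 [ 447.253 -415.856   50.   ]
 [ 412.314 -330.538   50.   ]
 [ 463.251 -326.76    58.   ]
 [ 490.83  -392.958   58.   ]] center [ 475.665 -354.012   50.   ] axle mid [ 477.04  -359.859   58.   ]
edges [90.086 97.949 92.195]
swing dir [0.923 0.386 0.   ] 0.39604861900599986 [ 0.347 -0.938  0.   ]
1 [ 505.095 -341.706  129.865] [675.226 128.452]
-1 [ 446.235 -366.318  129.865] [707.858 200.021]
(array([ 0.048,  0.025, -0.324]), 'rows>=6.6')
```

arm_command --pt "0.021 0.003 -0.038 0" --pt "0.021 0.003 -0.038 0" --pt "0.021 0.003 -0.038 0" --pt "0.021 0.003 -0.038 0" --pt "0.021 0.003 -0.038 0"

```text
time: 3.85
tool_pos: [489.4, -264.1, 309.8]
tcp_rot: [-1.571, -0.0, -0.256]
contact_force: [0.3, 0.2, -0.5]
grip_width: 91.8
```

arm_command --pt "0.021 0.003 -0.038 0" --pt "0.021 0.003 -0.038 0" --pt "0.021 0.003 -0.038 0" --pt "0 0 0 7.7" --pt "0 0 0 7.7"

```text
time: 4.35
tool_pos: [521.0, -390.0, 299.2]
tcp_rot: [-1.57, 0.002, -0.532]
contact_force: [-0.5, 0.2, 1.2]
grip_width: 91.6
```

arm_command --pt "0 0 0 7.7" --pt "0 0 0 7.7" --pt "0 0 0 7.7" --pt "0 0 0 7.6" --pt "0 0 0 7.6"

```text
time: 4.85
tool_pos: [521.3, -388.5, 300.8]
tcp_rot: [-1.571, 0.0, -1.199]
contact_force: [-0.9, 0.6, -0.9]
grip_width: 91.6
```

```bash
python3 - <<'E'
from pl import *
o=bot.get_obs();print(o['time'],o['tool_pos'].round(1),o['tcp_rot'].round(3))
p=wrist();save(p,'w2')
for n in ['switch','switch_grip','switch_pivot']:
  for r in vision.find_in(p,n): 
    w=toworld(p,r['xyz']);print(n,round(r['confidence'],2),w.round(0),proj(p,w).round(0)[0])
E
```

```text
4.85 [ 521.3 -388.5  300.8] [-1.571  0.    -1.199]
switch 0.44 [ 665. -466.  125.] [372. 301.]
switch_grip 0.97 [ 491. -354.  113.] [267. 154.]
switch_grip 0.72 [ 670. -465.  122.] [375. 300.]
switch_grip 0.6 [ 479. -356.   51.] [259. 148.]
switch_pivot 0.91 [ 480. -354.   53.] [261. 147.]
switch_pivot 0.57 [ 651. -456.   40.] [350. 260.]
```

View pics/w2.png

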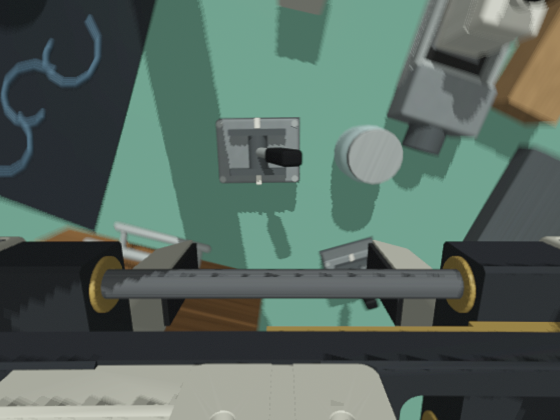

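```bash
python3 - <<'E'
from pl import *
np.set_printoptions(precision=4,suppress=True)
p=wrist()
q=pix2plane(p,[(219,118),(299,118),(299,183),(219,183),(259,150.5)],50);print(q,np.linalg.norm(np.diff(q[:4],axis=0),axis=1))
e=q[1]-q[0];print(np.arctan2(e[1],e[0]))
yaw=-1.199;u=np.array([-np.sin(yaw),np.cos(yaw),0]);P=q[4]
print('pivot',P,'handle pred px',proj(p,P+u*86*np.sin(.38)+[0,0,80]))
A=P+18*u;A[2]=210;print(plan(A))
E
```

```text
[[ 419.9098 -341.3266   50.    ]
 [ 511.0173 -304.8444   50.    ]
 [ 541.9647 -379.1731   50.    ]
 [ 445.9016 -417.6144   50.    ]
 [ 479.2989 -359.7285   50.    ]] [ 98.1404  80.514  103.4691]
0.3808773161357047
pivot [ 479.2989 -359.7285   50.    ] handle pred px [[284.8637 155.9969]]
(array([-0.0426,  0.0908, -0.0099]), 'rows>=2.0')
```

arm_command --pt "-0.0142 0.0303 -0.0033 0" --pt "-0.0142 0.0303 -0.0033 0" --pt "-0.0142 0.0303 -0.0033 0" --pt "0 0 0 0" --pt "0 0.03 0 0"

```text
time: 5.6
tool_pos: [498.3, -355.5, 184.2]
tcp_rot: [-1.567, -0.008, -1.193]
contact_force: [0.9, -0.6, -1.0]
grip_width: 91.8
```

arm_command --pt "0 0.03 0 0" --pt "0 0.029 0 0" --pt "0 0 0 0" --pt "0 0 0 0"

```text
time: 6.0
tool_pos: [497.0, -354.7, 122.4]
tcp_rot: [-1.57, -0.002, -1.194]
contact_force: [1.0, 0.1, 1.6]
grip_width: 92.0
```

arm_command --pt "0 0 -0.006 0" --pt "0 0 -0.006 0" --pt "0 0 -0.006 0" --pt "0 0 0 0" --pt "0 0 0 0"

```text
time: 6.5
tool_pos: [480.6, -360.7, 122.7]
tcp_rot: [-1.567, -0.003, -1.195]
contact_force: [5.5, 2.7, 3.1]
grip_width: 91.6
```

arm_command --pt "0 0 0 0" --pt "0 0 0 0" --pt "0 0 0 0" --pt "0 0 0 0" --pt "0 0 0 0" --claw 150

```text
time: 7.0
tool_pos: [479.0, -360.5, 121.2]
tcp_rot: [-1.571, -0.0, -1.195]
contact_force: [1.2, 0.4, -0.2]
grip_width: 56.5
```

arm_command --pt "0 0 0 0" --pt "0 0 0 0" --pt "0 0 0 0" --pt "0 0 0 0" --pt "0 0 0 0" --claw 190

```text
time: 7.5
tool_pos: [478.6, -360.4, 120.6]
tcp_rot: [-1.572, 0.001, -1.195]
contact_force: [-4.0, -2.1, 0.1]
grip_width: 23.6
```

arm_command --pt "0 0 0 0" --pt "0 0 0 0" --pt "0 0 0 0" --pt "0 0 0 0" --pt "0 0 0 0" --claw 0

```text
time: 8.0
tool_pos: [479.4, -360.2, 120.8]
tcp_rot: [-1.571, 0.0, -1.195]
contact_force: [-0.3, 0.8, 0.1]
grip_width: 59.2
```

arm_command --pt "0 0 0 0" --pt "0 0 0 0" --pt "0 -0.02 0 0" --pt "0 -0.04 0 0" --pt "0 -0.045 0 0"

```text
time: 8.5
tool_pos: [478.7, -359.7, 225.8]
tcp_rot: [-1.572, 0.003, -1.195]
contact_force: [1.5, -0.6, 0.4]
grip_width: 91.4
```

arm_command --pt "0.01 -0.035 0.0 0" --pt "0.015 -0.03 0 0" --pt "0.017 -0.02 0 0"

```text
time: 8.8
tool_pos: [495.1, -399.7, 314.1]
tcp_rot: [-1.569, -0.004, -1.195]
contact_force: [1.3, -0.3, -0.5]
grip_width: 92.0
```

```bash
python3 - <<'E'
from pl import *
o=bot.get_obs();print(o['time'],o['tool_pos'].round(1),o['tcp_rot'].round(3))
p=wrist()
cv2.imwrite('pics/w3.png',cv2.resize(p['img'][60:300,120:440,::-1],None,fx=2,fy=2))
for n in ['switch_grip','switch_pivot']:
  for r in vision.find_in(p,n): 
    w=toworld(p,r['xyz']);print(n,round(r['confidence'],2),w.round(0),proj(p,w).round(0)[0])
P=np.array([479.3,-359.7,50])
print(proj(p,[P,P+[0,0,112]])) 
E
```

```text
8.8 [ 495.1 -399.7  314.1] [-1.569 -0.004 -1.195]
switch_grip 0.72 [ 478. -360.  156.] [279. 155.]
switch_pivot 0.65 [ 643. -458.   35.] [360. 253.]
switch_pivot 0.61 [ 480. -357.   53.] [282. 147.]
switch_pivot 0.57 [ 464. -183.   24.] [322.   7.]
[[280.94582445 148.80598547]
 [280.70602645 156.38451731]]
```

View pics/w3.png

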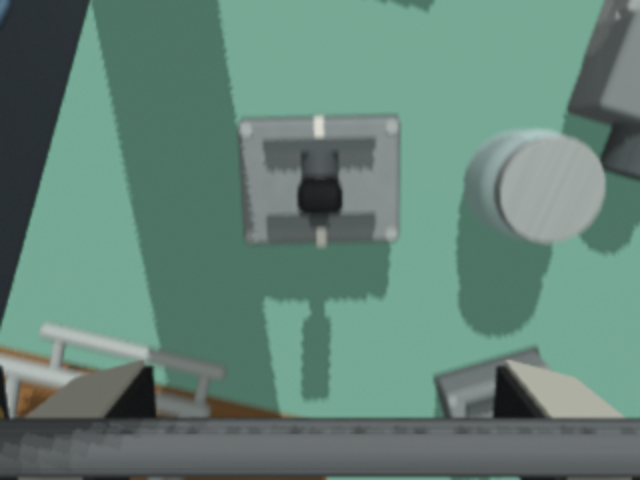

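The toggle is upright, and at (320,195) in the crop the handle sits over the pivot. Next is bottle B, by its ball.

arm_command --pt "-0.0372 0.0216 0.008 0" --pt "-0.0372 0.0216 0.008 0" --pt "-0.0372 0.0216 0.008 0" --pt "-0.0372 0.0216 0.008 0" --pt "-0.0372 0.0216 0.008 0"

```text
time: 9.45
tool_pos: [461.6, -208.7, 200.4]
tcp_rot: [-1.572, 0.003, -1.195]
contact_force: [0.2, -0.6, -0.2]
grip_width: 91.5
```

arm_command --pt "-0.0372 0.0216 0.008 0" --pt "-0.0372 0.0216 0.008 0" --pt "-0.0372 0.0216 0.008 0" --pt "-0.0372 0.0216 0.008 0" --pt "0 0 0 5.6"

```text
time: 9.95
tool_pos: [433.3, -56.2, 112.7]
tcp_rot: [-1.579, 0.007, -1.29]
contact_force: [-0.4, -0.0, 0.5]
grip_width: 92.0
```

arm_command --pt "0 0 0 5.6" --pt "0 0 0 0" --pt "0 0 0 0"

```text
time: 10.25
tool_pos: [437.7, -60.9, 115.7]
tcp_rot: [-1.572, 0.001, -1.388]
contact_force: [0.7, -0.2, 1.1]
grip_width: 91.7
```

```bash
python3 - <<'E'
from pl import *
o=bot.get_obs();print(o['time'],o['tool_pos'].round(1),o['tcp_rot'].round(3),o['joint_positions'].round(2))
p=wrist();save(p,'w4')
print(proj(p,[[439,-62,28],[452,-136,28]]))
print(plan([439,-62,17]))
E
```

```text
10.25 [437.7 -60.9 115.7] [-1.572e+00  1.000e-03 -1.388e+00] [-0.31  0.34  1.91  0.    0.9  -0.5 ]
[[282.45766267 220.87771369]
 [281.60798563 305.47056384]]
(array([0.001 , 0.0989, 0.0009]), 'rows>=2.0')
```

View pics/w4.png

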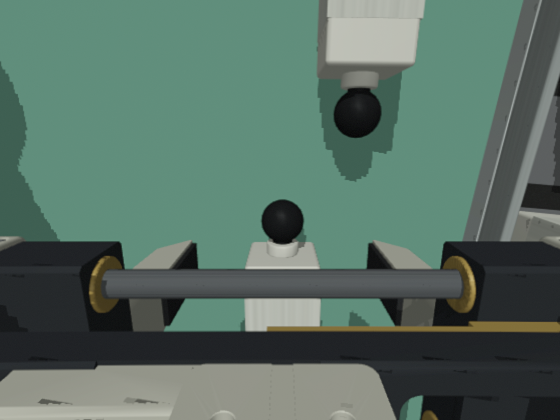

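The ball is at (283,221), which matches the prediction. I'll descend, grip and lift.

arm_command --pt "0 0.035 0 0" --pt "0 0.035 0 0" --pt "0 0.029 0 0" --pt "0 0 0 0" --pt "0 0 0 0"

```text
time: 10.8
tool_pos: [438.6, -61.5, 17.6]
tcp_rot: [-1.572, 0.001, -1.39]
contact_force: [0.4, -0.1, 0.6]
grip_width: 92.1
```

arm_command --pt "0 0 0 0" --pt "0 0 0 0" --pt "0 0 0 0" --pt "0 0 0 0" --pt "0 0 0 0" --claw 255

```text
time: 11.3
tool_pos: [439.0, -61.5, 17.8]
tcp_rot: [-1.57, -0.0, -1.39]
contact_force: [0.4, 0.0, 0.4]
grip_width: 56.4
```

arm_command --pt "0 0 0 0" --pt "0 0 0 0" --pt "0 0 0 0" --pt "0 -0.01 0 0" --pt "0 -0.015 0 0"

```text
time: 11.8
tool_pos: [438.0, -61.2, 42.4]
tcp_rot: [-1.573, 0.001, -1.391]
contact_force: [0.1, -0.4, -2.2]
grip_width: 32.5
```

arm_command --pt "0 -0.02 0 0" --pt "0 -0.02 0 0" --pt "0 -0.02 0 0" --pt "0 -0.02 0 0" --pt "0 -0.02 0 0"

```text
time: 12.3
tool_pos: [438.1, -61.1, 143.4]
tcp_rot: [-1.572, 0.001, -1.391]
contact_force: [-0.3, 0.5, -3.3]
grip_width: 32.4
```

arm_command --pt "0 -0.02 0 0" --pt "0 -0.02 0 0" --pt "0 -0.02 0 0" --pt "0 -0.015 0 0" --pt "0 0 0 0"

```text
time: 12.8
tool_pos: [439.4, -61.6, 219.4]
tcp_rot: [-1.567, -0.002, -1.39]
contact_force: [-0.7, 0.6, -3.1]
grip_width: 32.4
```

```bash
python3 - <<'E'
from pl import *
o=bot.get_obs();print(o['time'],o['tool_pos'].round(1),o['tcp_rot'].round(3),o['grip_width'],o['contact_force'])
p=wrist();save(p,'w5');s=vision.capture('scene')
cv2.imwrite('pics/s5.png',np.hstack([cv2.resize(p['img'],(400,300)),cv2.resize(s['img'][120:300,180:420],(400,300))])[:,:,::-1])
E
```

```text
12.8 [439.4 -61.6 219.4] [-1.567 -0.002 -1.39 ] 32.397072021825785 [-0.74575473  0.56375839 -3.09095786]
```

View pics/s5.png

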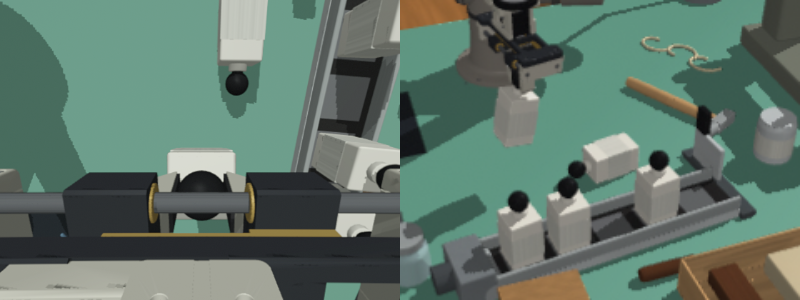

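The bottle hangs upright. I'll go in squarely across the lane.

arm_command --pt "-0.0142 0 0.021 0" --pt "-0.0142 0 0.021 0" --pt "-0.0142 0 0.021 0" --pt "-0.0142 0 0.021 0" --pt "-0.0142 0 0.021 0"

```text
time: 13.4
tool_pos: [529.2, 28.1, 215.8]
tcp_rot: [-1.574, 0.001, -1.391]
contact_force: [0.8, -0.1, -3.5]
grip_width: 32.6
```

arm_command --pt "0 0 0 5.2" --pt "0 0 0 0" --pt "0 0 0.02 0" --pt "0 0 0.028 0" --pt "0 0 0.028 0"

```text
time: 13.9
tool_pos: [605.1, 33.6, 216.6]
tcp_rot: [-1.573, 0.0, -1.48]
contact_force: [0.4, -0.4, -3.9]
grip_width: 32.4
```

arm_command --pt "0 0 0.023 0" --pt "0 0 0.0125 0" --pt "0 0 0 0" --pt "0 0 0 0" --pt "0 0 0 0"

```text
time: 14.4
tool_pos: [639.4, 36.9, 217.1]
tcp_rot: [-1.572, 0.0, -1.481]
contact_force: [-0.2, 0.3, -3.2]
grip_width: 32.5
```

```bash
python3 - <<'E'
from pl import *
o=bot.get_obs();print(o['time'],o['tool_pos'].round(1),o['tcp_rot'].round(3),o['grip_width'],o['contact_force'])
print(plan([641,37.2,134]))
E
```

```text
14.4 [639.4  36.9 217.1] [-1.572  0.    -1.481] 32.491449579687696 [-0.19279853  0.31977482 -3.15355148]
(array([-0.0001,  0.0831,  0.0016]), 'rows>=1.7')
```

arm_command --pt "0 0.02 0.001 0" --pt "0 0.02 0 0" --pt "0 0.02 0 0" --pt "0 0.012 0 0" --pt "0 0.006 0 0"

```text
time: 14.9
tool_pos: [640.5, 37.2, 138.5]
tcp_rot: [-1.573, 0.0, -1.481]
contact_force: [1.1, 0.1, -2.8]
grip_width: 32.1
```

arm_command --pt "0 0.002 0 0" --pt "0 0.001 0 0" --pt "0 0.001 0 0" --pt "0 0 0 0"

```text
time: 15.3
tool_pos: [642.1, 37.2, 136.7]
tcp_rot: [-1.569, -0.0, -1.481]
contact_force: [0.3, 0.2, 1.4]
grip_width: 32.6
```

arm_command --pt "0 0.001 0 0" --pt "0 0.001 0 0" --pt "0 0 0 0"

```text
time: 15.6
tool_pos: [642.6, 37.1, 136.5]
tcp_rot: [-1.566, -0.001, -1.481]
contact_force: [-2.5, -1.3, 10.4]
grip_width: 32.4
```

arm_command --pt "0 0 0 0" --pt "0 0 0 0" --pt "0 0 0 0" --pt "0 0 0 0" --pt "0 0 0 0" --claw 0

```text
time: 16.1
tool_pos: [641.4, 37.3, 133.2]
tcp_rot: [-1.571, 0.0, -1.481]
contact_force: [-0.3, 0.1, 0.5]
grip_width: 67.8
```

arm_command --pt "0 0 0 0" --pt "0 0 0 0" --pt "0 -0.02 0 0" --pt "0 -0.04 0 0" --pt "0 -0.03 0 0"

```text
time: 16.6
tool_pos: [641.6, 37.3, 225.2]
tcp_rot: [-1.57, -0.0, -1.481]
contact_force: [-0.2, 0.4, 0.2]
grip_width: 91.8
```

```bash
python3 - <<'E'
from pl import *
np.set_printoptions(precision=4,suppress=True)
p=wrist()
for r in vision.find_in(p,'row_p_mid'): 
    w=toworld(p,r['xyz']);print(round(r['confidence'],2),w.round(0))
import sys
# ball A refined from w4 picture (pose then)
T=np.eye(4);T[:3,:3]=R.from_euler('xyz',[-1.572,.001,-1.388]).as_matrix();T[:3,3]=[437.7,-60.9,115.7]
q=dict(p);q['world_to_cam']=np.linalg.inv(T@np.asarray(p['mount']))
b=pix2plane(q,[(357,113)],28)[0];print('ballA',b, 'neck/body front mid', pix2plane(q,[(365,45)],28))
b[2]=120;print(plan(b), bot.get_obs()['tool_pos'])
s=vision.capture('scene');cv2.imwrite('pics/s6.png',cv2.resize(s['img'][150:310,200:420,::-1],None,fx=3,fy=3))
E
```

```text
0.49 [ 630. -105.   76.]
ballA [477.2478  28.0506  28.    ] neck/body front mid [[471.7903  72.271   28.    ]]
(array([-0.0058,  0.1088, -0.1665]), 'rows>=4.0') [643.5596  37.1833 228.8015]
```

View pics/s6.png

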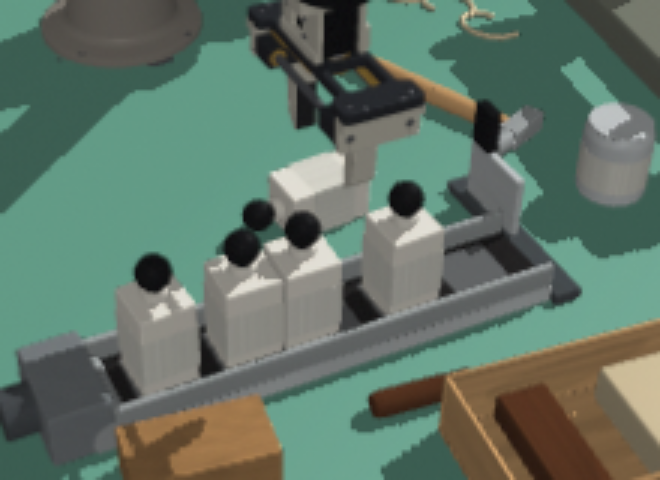

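The new bottle looks about 15–20 mm too close to its −y neighbour. I'll measure it from the top camera.

```bash
python3 - <<'E'
from pl import *
np.set_printoptions(precision=1,suppress=True)
s=vision.capture('scene')
print('balls scene',pix2plane(s,np.array([(153,271),(243,248),(303,229),(406,198)])/3+[200,150],143))
from scipy import ndimage
t=vision.capture('top')
for c,p in(('t',t),('s',s)):
  m=np.zeros((420,560),bool)
  for r in vision.regions_of(p,'row_p_mid'):
    v,u=np.nonzero(r['mask']);print(c,round(r['confidence'],2),len(u),u.mean(),v.mean(),pix2plane(p,[(u.mean(),v.mean())],75 if c=='s' else 116)[0])
im=t['img'][140:230,200:350,::-1];cv2.imwrite('pics/t7.png',cv2.resize(im,None,fx=5,fy=5,interpolation=2))
E
```

```text
balls scene [[ 655.6 -129.7  143. ]
 [ 652.9  -45.6  143. ]
 [ 646.1   14.2  143. ]
 [ 636.2  120.7  143. ]]
t 0.6 635 324.6944881889764 167.00787401574803 [ 649.  -123.9  116. ]
s 0.94 996 252.24196787148594 258.6305220883534 [ 653.5 -129.6   75. ]
```

View pics/t7.png

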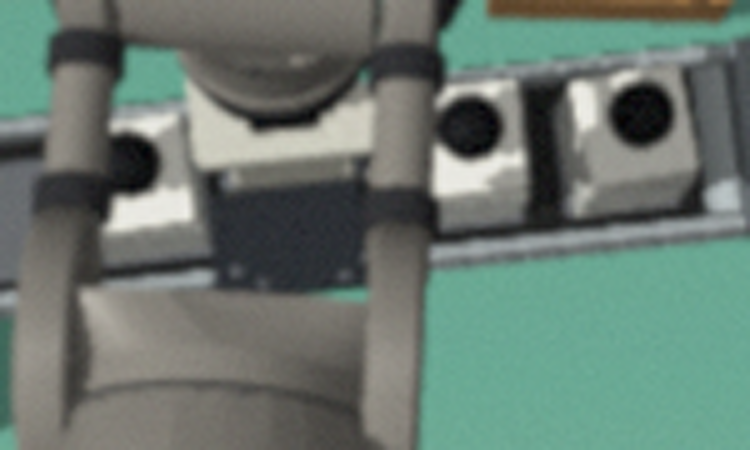

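Bottle B stands at y≈14 but should be at 37, because it hung slightly tilted when set down. I'll regrip the ball, lift a few mm, shift it along the lane and set it down.

arm_command --pt "0.0115 0 -0.0005 0" --pt "0.0115 0 -0.0005 0" --pt "0 0 0 0" --pt "0 0.03 0 0" --pt "0 0.03 0 0"

```text
time: 17.45
tool_pos: [643.1, 13.7, 163.5]
tcp_rot: [-1.568, -0.0, -1.482]
contact_force: [-0.8, -0.3, -0.7]
grip_width: 91.9
```

arm_command --pt "0 0.031 0 0" --pt "0 0 0 0" --pt "0 0 0 0"

```text
time: 17.75
tool_pos: [642.6, 14.1, 132.7]
tcp_rot: [-1.571, 0.0, -1.482]
contact_force: [0.8, -0.5, 0.8]
grip_width: 91.8
```

```bash
python3 - <<'E'
from pl import *
o=bot.get_obs();print(o['tool_pos'].round(1),o['contact_force'].round(1))
p=wrist();print(proj(p,[[644,14.5,143]]),)
g=cv2.cvtColor(p['img'],cv2.COLOR_RGB2GRAY)
n,l,st,c=cv2.connectedComponentsWithStats((g[:262,200:365]<45).astype('uint8'))
print([(st[i],c[i]+[200,0]) for i in range(1,n) if st[i,4]>100])
E
```

```text
[642.6  14.1 132.7] [ 0.8 -0.5  0.8]
[[283.18736564 274.66779424]]
[(array([  44,    0,   83,   75, 5156], dtype=int32), array([284.8871218 ,  33.99883631])), (array([  32,  107,  104,  101, 4086], dtype=int32), array([283.67890357, 142.87347039])), (array([ 57, 244,  59,  18, 777], dtype=int32), array([285.998713  , 253.96267696]))]
```

arm_command --pt "0 0 0 0" --pt "0 0 0 0" --pt "0 0 0 0" --pt "0 0 0 0" --pt "0 0 0 0" --claw 255

```text
time: 18.3
tool_pos: [642.5, 14.3, 132.7]
tcp_rot: [-1.57, 0.0, -1.481]
contact_force: [-0.1, -0.2, -0.5]
grip_width: 56.2
```

arm_command --pt "0 0 0 0" --pt "0 0 0 0" --pt "0 0 0 0" --pt "0 -0.004 0 0" --pt "0 -0.004 0 0"

```text
time: 18.8
tool_pos: [642.0, 14.3, 140.0]
tcp_rot: [-1.572, 0.0, -1.481]
contact_force: [0.4, 0.4, -2.6]
grip_width: 32.6
```

arm_command --pt "-0.004 0 0 0" --pt "-0.0075 0 0 0" --pt "-0.0075 0 0 0" --pt "-0.004 0 0 0" --pt "0 0 0 0"

```text
time: 19.3
tool_pos: [640.2, 38.3, 140.3]
tcp_rot: [-1.571, 0.0, -1.48]
contact_force: [-0.3, -0.6, -3.3]
grip_width: 32.4
```

```bash
python3 - <<'E'
from pl import *
np.set_printoptions(precision=1,suppress=True)
o=bot.get_obs();print(o['time'],o['tool_pos'].round(1),o['contact_force'].round(1),o['grip_width'])
s=vision.capture('scene');cv2.imwrite('pics/s8.png',cv2.resize(s['img'][150:310,200:420,::-1],None,fx=3,fy=3))
E
```

```text
19.3 [640.2  38.3 140.3] [-0.3 -0.6 -3.3] 32.378469672254134
```

View pics/s8.png

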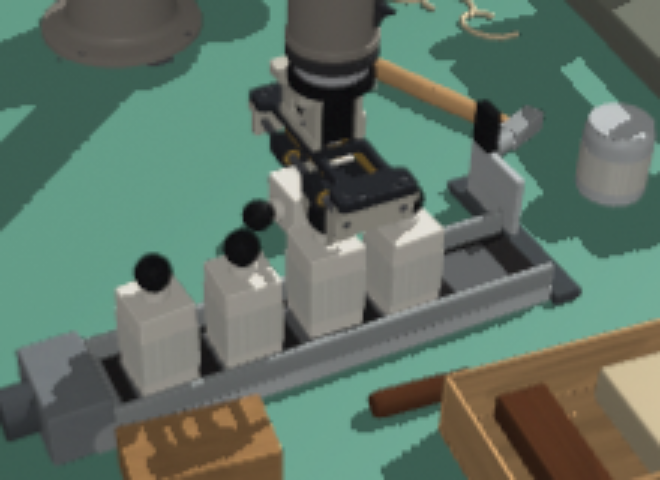

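The bottle is now upright and evenly spaced. I'll lower it, release, and go to bottle A.

arm_command --pt "0 0.004 0 0" --pt "0 0.003 0 0" --pt "0 0.0015 0 0" --pt "0 0 0 0"

```text
time: 19.75
tool_pos: [640.7, 37.0, 132.3]
tcp_rot: [-1.57, -0.0, -1.482]
contact_force: [-1.2, -1.1, 0.4]
grip_width: 32.4
```

arm_command --pt "0 0 0 0" --pt "0 0 0 0" --pt "0 0 0 0" --pt "0 0 0 0" --pt "0 0 0 0" --claw 0

```text
time: 20.25
tool_pos: [640.4, 37.2, 131.9]
tcp_rot: [-1.571, 0.0, -1.481]
contact_force: [-0.5, -0.9, -0.8]
grip_width: 67.7
```

arm_command --pt "0 0 0 0" --pt "0 0 0 0" --pt "0 -0.02 0 0" --pt "0 -0.04 0 0" --pt "0 -0.03 0 0"

```text
time: 20.75
tool_pos: [640.6, 37.2, 223.7]
tcp_rot: [-1.57, -0.0, -1.481]
contact_force: [0.7, -0.9, -0.2]
grip_width: 91.9
```

arm_command --pt "-0.001 0 -0.045 0" --pt "-0.001 0 -0.045 0" --pt "-0.0015 0.02 -0.037 0" --pt "-0.0015 0.032 -0.037 0" --pt "0 0.04 0 -2.9"

```text
time: 21.25
tool_pos: [473.0, 27.7, 130.4]
tcp_rot: [-1.57, -0.0, -1.43]
contact_force: [0.3, 0.3, -0.0]
grip_width: 91.8
```

arm_command --pt "0 0 0 0" --pt "0 0 0 0"

```text
time: 21.45
tool_pos: [477.5, 27.4, 130.7]
tcp_rot: [-1.57, 0.0, -1.432]
contact_force: [0.5, -0.7, 1.8]
grip_width: 92.0
```

```bash
python3 - <<'E'
from pl import *
np.set_printoptions(precision=4,suppress=True)
o=bot.get_obs();print(o['time'],o['tool_pos'].round(1),o['tcp_rot'].round(3))
p=wrist();save(p,'w9');print(proj(p,[[477.2,28,28]]))
g=cv2.cvtColor(p['img'],cv2.COLOR_RGB2GRAY)
n,l,st,c=cv2.connectedComponentsWithStats((g[:262,200:365]<45).astype('uint8'))
B=[(st[i],c[i]+[200,0]) for i in range(1,n) if st[i,4]>100];print(B)
print(plan([477.2,28,17]))
E
```

```text
21.45 [477.5  27.4 130.7] [-1.57   0.    -1.432]
[[280.6766 213.5457]]
[(array([  61,  197,   40,   38, 1205], dtype=int32), array([280.7386, 215.0108]))]
(array([-0.0008,  0.1144, -0.0011]), 'rows>=2.3')
```

arm_command --pt "0 0.04 0 0" --pt "0 0.04 0 0" --pt "0 0.033 0 0" --pt "0 0 0 0" --pt "0 0 0 0"

```text
time: 22.0
tool_pos: [478.3, 27.4, 18.2]
tcp_rot: [-1.569, -0.0, -1.431]
contact_force: [-0.6, 0.3, -0.0]
grip_width: 91.8
```

arm_command --pt "0 0 0 0" --pt "0 0 0 0" --pt "0 0 0 0" --pt "0 0 0 0" --pt "0 0 0 0" --claw 255

```text
time: 22.5
tool_pos: [476.8, 27.5, 17.3]
tcp_rot: [-1.57, -0.0, -1.431]
contact_force: [-0.2, -0.7, 0.4]
grip_width: 56.2
```

arm_command --pt "0 0 0 0" --pt "0 0 0 0" --pt "0 0 0 0" --pt "0 -0.01 0 0" --pt "0 -0.015 0 0"

```text
time: 23.0
tool_pos: [475.8, 27.6, 41.8]
tcp_rot: [-1.573, 0.001, -1.431]
contact_force: [0.5, 1.0, -1.3]
grip_width: 32.4
```

arm_command --pt "0 -0.02 0 0" --pt "0 -0.02 0 0" --pt "0 -0.02 0 0" --pt "0 -0.02 0 0" --pt "0 -0.02 0 0"

```text
time: 23.5
tool_pos: [476.1, 27.4, 143.0]
tcp_rot: [-1.571, -0.0, -1.43]
contact_force: [0.9, 0.7, -3.0]
grip_width: 32.5
```

arm_command --pt "0 -0.02 0 0" --pt "0 -0.02 0 0" --pt "0 -0.02 0 0" --pt "0 -0.015 0 0" --pt "-0.0235 0 0.0122 0"

```text
time: 24.0
tool_pos: [485.7, 50.9, 219.5]
tcp_rot: [-1.568, -0.002, -1.433]
contact_force: [0.6, -0.8, -2.4]
grip_width: 32.1
```

arm_command --pt "-0.0235 0 0.0122 0" --pt "-0.0235 0 0.0122 0" --pt "-0.0235 0 0.0122 0" --pt "-0.0235 0 0.0122 0" --pt "-0.0235 0 0.0122 0"

```text
time: 24.5
tool_pos: [529.0, 178.3, 217.0]
tcp_rot: [-1.572, -0.0, -1.431]
contact_force: [0.7, 0.1, -3.6]
grip_width: 32.6
```

arm_command --pt "0 0 0 2.8" --pt "0 0 0 0" --pt "0 0 0.024 0" --pt "0 0 0.024 0" --pt "0 0 0.024 0"

```text
time: 25.0
tool_pos: [601.5, 183.2, 217.2]
tcp_rot: [-1.571, -0.0, -1.479]
contact_force: [-0.1, -0.2, -3.1]
grip_width: 32.4
```

arm_command --pt "0 0 0.015 0" --pt "0 0 0.01 0" --pt "0 0 0 0" --pt "0 0 0 0" --pt "0 0 0 0"

```text
time: 25.5
tool_pos: [625.2, 185.9, 217.0]
tcp_rot: [-1.572, -0.0, -1.479]
contact_force: [-0.9, 0.8, -3.8]
grip_width: 32.2
```

```bash
python3 - <<'E'
from pl import *
np.set_printoptions(precision=4,suppress=True)
o=bot.get_obs();print(o['time'],o['tool_pos'].round(1),o['tcp_rot'].round(3),o['grip_width'])
s=vision.capture('scene');save(s,'s10')
ball=o['tool_pos']+[0,0,7]
# compare predicted body outlines for several tilts (base displaced to +y by theta) with white pixels
g=(s['img'].min(2)>110).astype('uint8')
yaw=-1.481;x=np.array([np.cos(yaw),np.sin(yaw),0]);z=np.array([-np.sin(yaw),np.cos(yaw),0])
for th in np.radians([-30,-20,-15,-10,-5,0,5,10,15,20,30]):
  d=np.array([0,0,-1])*np.cos(th)-x*np.sin(th); e=x*np.cos(th)-np.array([0,0,1])*np.sin(th)
  P=[ball+d*l+e*a+z*b for l in(27,123) for a in(-28,28) for b in(-28,28)]
  h=cv2.convexHull(proj(s,P).astype('int32')); m=np.zeros(g.shape,'uint8');cv2.fillConvexPoly(m,h,1)
  M2=cv2.dilate(m,np.ones((9,9)))-m
  print(round(np.degrees(th)),round(g[m>0].mean(),3),round(g[M2>0].mean(),3))
E
```

```text
25.5 [625.2 185.9 217. ] [-1.572 -0.    -1.479] 32.17064302125025
-30 0.268 0.418
-20 0.318 0.45
-15 0.361 0.435
-10 0.403 0.393
-5 0.437 0.366
0 0.465 0.34
5 0.535 0.281
10 0.587 0.176
15 0.647 0.101
20 0.676 0.103
30 0.642 0.189
```

The bottle hangs tilted about 18°, base towards +y. I'll shift −y to compensate, lower it until it touches, and release.

arm_command --pt "0.006 0 0 0" --pt "0.006 0.01 0 0" --pt "0 0.02 0 0" --pt "0 0.02 0 0" --pt "0 0.02 0 0"

```text
time: 26.05
tool_pos: [626.8, 173.5, 145.6]
tcp_rot: [-1.571, -0.0, -1.48]
contact_force: [-0.2, 0.3, -2.5]
grip_width: 32.4
```

arm_command --pt "0 0.006 0 0" --pt "0 0.003 0 0" --pt "0 0.001 0 0" --pt "0 0.001 0 0" --pt "0 0 0 0"

```text
time: 26.55
tool_pos: [627.5, 174.3, 136.7]
tcp_rot: [-1.569, 0.0, -1.48]
contact_force: [-0.4, 0.4, -3.1]
grip_width: 32.2
```

arm_command --pt "0 0.001 0 0" --pt "0 0.001 0 0" --pt "0 0.001 0 0" --pt "0 0 0 0"

```text
time: 26.95
tool_pos: [628.0, 174.4, 135.9]
tcp_rot: [-1.567, 0.0, -1.479]
contact_force: [-3.4, -1.2, 11.0]
grip_width: 32.7
```

arm_command --pt "0 0 0 0" --pt "0 0 0 0" --pt "0 0 0 0" --pt "0 0 0 0" --pt "0 0 0 0" --claw 0

```text
time: 27.45
tool_pos: [627.1, 174.2, 132.7]
tcp_rot: [-1.571, 0.0, -1.48]
contact_force: [0.1, -0.5, -0.9]
grip_width: 67.8
```

arm_command --pt "0 0 0 0" --pt "0 0 0 0" --pt "0 -0.02 0 0" --pt "0 -0.04 0 0" --pt "0 -0.03 0 0"

```text
time: 27.95
tool_pos: [627.3, 174.3, 224.7]
tcp_rot: [-1.57, 0.0, -1.48]
contact_force: [0.6, 0.1, 0.2]
grip_width: 91.7
```

arm_command --pt "0 0 -0.04 0" --pt "0 0 -0.05 0" --pt "0 0 -0.05 0" --pt "0 0 -0.04 0" --pt "0 0 0 0"

```text
time: 28.45
tool_pos: [442.8, 157.6, 222.9]
tcp_rot: [-1.574, -0.0, -1.478]
contact_force: [0.5, -0.1, 0.5]
grip_width: 91.7
```

```bash
python3 - <<'E'
from pl import *
np.set_printoptions(precision=1,suppress=True)
o=bot.get_obs();print(o['time'],o['tool_pos'].round(1),o['tcp_rot'].round(3))
s=vision.capture('scene');t=vision.capture('top')
a=cv2.resize(s['img'][150:310,190:410],(440,320));b=cv2.resize(t['img'][120:280,140:360],(440,320))
cv2.imwrite('pics/f11.png',np.vstack([a,b])[:,:,::-1][:,:,:].copy())
for c,p in(('s',s),('t',t)):
  for n in ('row_p_mid','gate_handle'):
   for r in vision.find_in(p,n):
    w=toworld(p,r['xyz']);print(c,n,round(r['confidence'],2),w)
  L=cv2.cvtColor(p['img'],cv2.COLOR_RGB2GRAY)
  # ball search: dark blobs near predicted balls
  for y in(205,121.5,37.2,-46,-130):
    best=None
    for dy in range(-36,37,2):
     for dx in range(-8,9,4):
      q=np.array([624.8+(205.2-y)*.0905+dx,y+dy,143]);u=proj(p,q)[0]
      k=np.linalg.norm(proj(p,q+[0,17,0])[0]-u)
      yy,xx=np.mgrid[:420,:560];d=np.hypot(xx-u[0],yy-u[1])
      sc=L[(d>k*1.1)&(d<k*1.7)].mean()-1.5*L[d<k*.9].mean()
      if best is None or sc>best[0]:best=(sc,q)
    print(c,'ball',y,best)
E
```

```text
28.45 [442.8 157.6 222.9] [-1.6 -0.  -1.5]
s row_p_mid 0.77 [ 679.1 -136.7   96.5]
s row_p_mid 0.56 [550.5 405.8  63.4]
s gate_handle 0.77 [529.5 272.5  84.7]
s gate_handle 0.47 [ 789.4 -133.6   51.2]
s ball 205 (np.float64(104.66610820529584), array([620.8, 201. , 143. ]))
s ball 121.5 (np.float64(119.58689968350077), array([636.4, 119.5, 143. ]))
s ball 37.2 (np.float64(120.04395604395604), array([644. ,  35.2, 143. ]))
s ball -46 (np.float64(120.70483998942079), array([651.5, -48. , 143. ]))
s ball -130 (np.float64(102.44576844955992), array([ 655.1, -132. ,  143. ]))
t row_p_mid 0.59 [ 643.1 -123.3  115.6]
t gate_handle 0.57 [551.2 271.9  78. ]
t ball 205 (np.float64(132.26), array([616.8, 203. , 143. ]))
t ball 121.5 (np.float64(135.3046875), array([632.4, 121.5, 143. ]))
t ball 37.2 (np.float64(137.67984313725492), array([640. ,  37.2, 143. ]))
t ball -46 (np.float64(130.74565148640102), array([647.5, -46. , 143. ]))
t ball -130 (np.float64(134.44094488188978), array([ 655.1, -128. ,  143. ]))
```

View pics/f11.png

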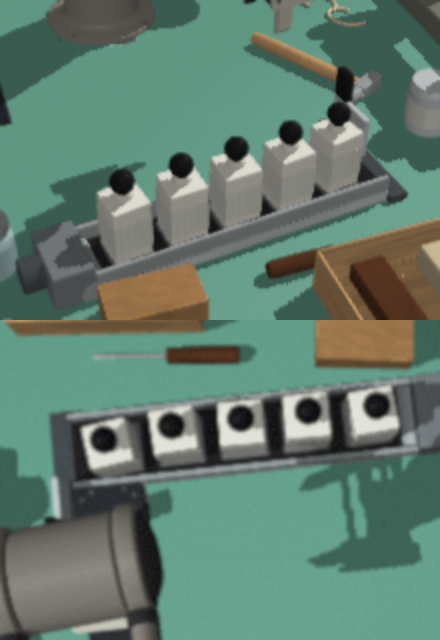

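All five bottles stand upright in their places. Next is the gate: a close wrist look first.

arm_command --pt "-0.02 -0.012 0.027 0" --pt "-0.02 -0.012 0.027 0" --pt "-0.02 -0.012 0.027 0" --pt "0 0 0 0" --pt "0 0 0 0"

```text
time: 29.25
tool_pos: [523.4, 225.0, 257.8]
tcp_rot: [-1.572, -0.0, -1.479]
contact_force: [0.3, -0.8, 1.1]
grip_width: 91.9
```

```bash
python3 - <<'E'
from pl import *
np.set_printoptions(precision=3,suppress=True)
o=bot.get_obs();print(o['time'],o['tool_pos'].round(1),o['tcp_rot'].round(3))
p=wrist();save(p,'w12')
for r in vision.find_in(p,'gate_handle'):
    w=toworld(p,r['xyz']);print(round(r['confidence'],2),w,proj(p,w))
for r in vision.regions_of(p,'gate_handle'):
    v,u=np.nonzero(r['mask']);print('mask',round(r['confidence'],2),len(u),u.min(),u.max(),v.min(),v.max())
L=cv2.cvtColor(p['img'],cv2.COLOR_RGB2GRAY)
n,l,st,c=cv2.connectedComponentsWithStats((L[:240]<40).astype('uint8'))
for i in range(1,n):
  if st[i,4]>150: print(st[i],c[i])
for X in (510,518,526): print(X,proj(p,[[X,268,132],[X,268,107]]))
E
```

```text
29.25 [523.4 225.  257.8] [-1.572 -0.    -1.479]
0.68 [521.417 270.966 117.534] [[283.808 155.005]]
mask 0.62 1226 254 342 145 163
[254 146  36  17 578] [271.426 154.171]
[ 331  161   66   34 1540] [364.717 173.675]
[367 226  36  14 353] [384.547 233.722]
510 [[270.528 158.553]
 [271.504 156.142]]
518 [[279.659 159.405]
 [279.893 156.927]]
526 [[288.778 160.255]
 [288.272 157.709]]
```

arm_command --pt "-0.023 0.03 -0.004 0" --pt "-0.023 0.03 -0.004 0" --pt "0 0.008 0 0" --pt "0 0.03 0 0" --pt "0 0.03 0 0"

```text
time: 29.9
tool_pos: [511.4, 269.4, 131.3]
tcp_rot: [-1.568, 0.0, -1.48]
contact_force: [-0.7, 0.5, -0.5]
grip_width: 91.7
```

arm_command --pt "0 0.029 0 0" --pt "0 0 0 0" --pt "0 0 0 0"

```text
time: 30.2
tool_pos: [511.3, 269.4, 102.9]
tcp_rot: [-1.57, -0.0, -1.48]
contact_force: [-0.7, -0.3, -0.1]
grip_width: 91.5
```

arm_command --pt "0 0 0 0" --pt "0 0 0 0" --pt "0 0 0 0" --pt "0 0 0 0" --pt "0 0 0 0" --claw 255

```text
time: 30.7
tool_pos: [511.0, 270.1, 102.3]
tcp_rot: [-1.57, 0.0, -1.479]
contact_force: [-0.2, -0.2, -0.5]
grip_width: 56.2
```

arm_command --pt "0 0 0 0" --pt "0 0 0 0" --pt "0 0 0 0" --pt "0 0 0 0"

```text
time: 31.1
tool_pos: [510.8, 270.1, 101.9]
tcp_rot: [-1.571, 0.0, -1.479]
contact_force: [0.4, 0.9, 0.8]
grip_width: 31.7
```

Gripped at 31.7 mm, which matches the 32 mm handle. I'll slide it 86 mm, then creep to the stop.

arm_command --pt "0 0 0.008 0" --pt "0 0 0.016 0" --pt "0 0 0.016 0" --pt "0 0 0.016 0" --pt "0 0 0.016 0"

```text
time: 31.6
tool_pos: [583.1, 276.9, 101.9]
tcp_rot: [-1.572, 0.0, -1.479]
contact_force: [-3.7, 1.3, 1.6]
grip_width: 31.6
```

arm_command --pt "0 0 0.01 0" --pt "0 0 0.004 0" --pt "0 0 0 0" --pt "0 0 0 0"

```text
time: 32.0
tool_pos: [593.2, 277.8, 101.7]
tcp_rot: [-1.579, -0.001, -1.479]
contact_force: [-17.1, -1.8, 8.4]
grip_width: 31.8
```

arm_command --pt "0 0 0.002 0" --pt "0 0 0.001 0" --pt "0 0 0 0" --pt "0 0 0 0"

```text
time: 32.4
tool_pos: [593.3, 277.9, 101.7]
tcp_rot: [-1.585, -0.002, -1.478]
contact_force: [-26.8, -3.9, 14.3]
grip_width: 31.9
```

It stopped hard after about 83 mm at 27 N, against about 2 N of sliding friction. The handle is 26 mm short of the lane axis, which suits a centred 88 mm plate. I'll relax the force, release, and check.

arm_command --pt "0 0 -0.003 0" --pt "0 0 -0.0025 0" --pt "0 0 0 0" --pt "0 0 0 0"

```text
time: 32.8
tool_pos: [593.1, 277.8, 101.8]
tcp_rot: [-1.573, 0.0, -1.479]
contact_force: [-6.3, -0.2, 4.8]
grip_width: 31.8
```

arm_command --pt "0 0 0 0" --pt "0 0 0 0" --pt "0 0 0 0" --pt "0 0 0 0" --pt "0 0 0 0" --claw 0

```text
time: 33.3
tool_pos: [594.3, 277.6, 101.9]
tcp_rot: [-1.57, 0.0, -1.48]
contact_force: [0.4, -0.1, -0.0]
grip_width: 67.2
```

arm_command --pt "0 0 0 0" --pt "0 0 0 0" --pt "0 -0.03 0 0" --pt "0 -0.05 0 0" --pt "0 -0.05 0 0"

```text
time: 33.8
tool_pos: [593.5, 277.5, 232.7]
tcp_rot: [-1.573, -0.0, -1.48]
contact_force: [0.9, 0.0, 0.6]
grip_width: 91.7
```

arm_command --pt "0.046 -0.02 0 0" --pt "0 0 0 0" --pt "0 0 0 0"

```text
time: 34.1
tool_pos: [598.4, 231.2, 252.4]
tcp_rot: [-1.57, 0.0, -1.481]
contact_force: [-0.0, 0.0, -0.5]
grip_width: 91.9
```

```bash
python3 - <<'E'
from pl import *
np.set_printoptions(precision=3,suppress=True)
o=bot.get_obs();print(o['time'],o['tool_pos'].round(1),o['tcp_rot'].round(3))
p=wrist();save(p,'w13')
L=cv2.cvtColor(p['img'],cv2.COLOR_RGB2GRAY)
n,l,st,c=cv2.connectedComponentsWithStats((L[:240]<40).astype('uint8'))
for i in range(1,n):
  if st[i,4]>150: print(st[i],c[i],pix2plane(p,[c[i]],125)[0])
# intensity profile along the gate plate top (z=82) across lane, relative to lane centre
ly=np.array([-.0905,.996,0]);lx=np.array([.996,.0905,0])
for off in (-10,-5,0,5):
  C=np.array([593.4,278,82])+ly*off
  q=proj(p,[C+lx*a for a in range(-60,101,5)]).round().astype(int)
  print(off,[int(L[v,u]) if 0<=v<420 and 0<=u<560 else -1 for u,v in q])
for nme in('gate','gate_handle'):
  for r in vision.regions_of(p,nme):
    v,u=np.nonzero(r['mask']);print(nme,round(r['confidence'],2),len(u),u.min(),u.max(),v.min(),v.max(), pix2plane(p,[(u.min(),v.mean()),(u.max(),v.mean())],82))
E
```

```text
34.1 [598.4 231.2 252.4] [-1.57   0.    -1.481]
[ 263  145   74   95 2574] [300.62  172.971] [613.048 263.973 125.   ]
[284 227  34  13 323] [300.814 233.954] [619.202 207.203 125.   ]
-10 [90, 92, 91, 92, 91, 91, 91, 91, 128, 68, 16, 17, 15, 17, 14, 16, 23, 25, 25, 24, 24, 25, 24, 23, 71, 92, 93, 135, 135, 136, 135, 135, 135]
-5 [79, 78, 79, 79, 78, 78, 79, 79, 79, 24, 27, 25, 27, 26, 26, 28, 51, 52, 52, 51, 51, 52, 51, 51, 56, 79, 80, 136, 136, 136, 135, 136, 135]
0 [79, 79, 80, 79, 80, 80, 80, 80, 80, 29, 29, 30, 31, 31, 33, 32, 183, 182, 182, 182, 182, 181, 181, 181, 182, 182, 137, 135, 136, 135, 136, 136, 135]
5 [80, 80, 79, 80, 79, 78, 79, 79, 80, 30, 26, 27, 27, 27, 27, 25, 180, 178, 179, 179, 179, 160, 162, 161, 162, 161, 101, 135, 135, 135, 136, 135, 135]
gate 0.66 1167 262 350 144 162 [[575.111 276.559  82.   ]
 [663.438 284.458  82.   ]]
gate_handle 0.59 1266 261 350 144 163 [[574.104 276.522  82.   ]
 [663.43  284.511  82.   ]]
```

The plate spans x 574.6–663.4 with its centre at 619, which is the lane axis, so the gate is shut. I'll retreat and do a final check.

arm_command --pt "0.02 -0.02 -0.04 0" --pt "0.02 -0.02 -0.04 0" --pt "0.02 0 -0.04 0" --pt "0.02 0 -0.04 0" --pt "0 0 0 0"

```text
time: 34.75
tool_pos: [441.1, 136.7, 290.9]
tcp_rot: [-1.576, -0.001, -1.479]
contact_force: [0.4, 1.0, 0.7]
grip_width: 91.7
```

```bash
python3 - <<'E'
from pl import *
np.set_printoptions(precision=1,suppress=True)
s=vision.capture('scene');t=vision.capture('top')
for c,p in(('s',s),('t',t)):
  for n in ('switch_grip','tin','jar','mallet','carton','awl'):
   for r in vision.find_in(p,n)[:2]:
    print(c,n,round(r['confidence'],2),toworld(p,r['xyz']))
p=s;L=cv2.cvtColor(p['img'],cv2.COLOR_RGB2GRAY);yy,xx=np.mgrid[:420,:560]
for y in(205,121.5,37.2,-46,-130):
    best=(-1e9,)
    for dy in range(-24,25,2):
     for dx in range(-16,17,4):
      q=np.array([624.8+(205.2-y)*.0905+dx,y+dy,143]);u=proj(p,q)[0]
      k=np.linalg.norm(proj(p,q+[0,17,0])[0]-u);d=np.hypot(xx-u[0],yy-u[1])
      sc=L[(d>k*1.1)&(d<k*1.7)].mean()-1.5*L[d<k*.9].mean()
      if sc>best[0]:best=(sc,q)
    print('ball',y,best[1])
o=bot.get_obs();print(o['time'],o['tool_pos'],o['contact_force'])
E
```

```text
s switch_grip 0.59 [ 487.9 -359.6  117.3]
s switch_grip 0.47 [ 674.7 -471.5   87.5]
s tin 0.96 [547.6 403.5  61.7]
s jar 0.61 [ 632.2 -311.3   59.7]
s mallet 0.71 [355.7 322.1  23.2]
s carton 0.89 [ 792.6 -132.4   49.1]
s awl 0.76 [759.2  72.5  25.5]
t switch_grip 0.58 [ 669.  -465.5   88.7]
t switch_grip 0.5 [ 477.8 -356.1  111.6]
t tin 0.71 [522.8 412.2  89.7]
t tin 0.47 [627.9  39.6 109.4]
t jar 0.78 [ 606.2 -298.9   85.4]
t jar 0.41 [603.3 273.9  86. ]
t mallet 0.62 [273.8 287.3  23.4]
t carton 0.72 [ 766.2 -127.3   53.6]
t awl 0.68 [755.5 102.3  21.4]
ball 205 [620.8 201.  143. ]
ball 121.5 [636.4 119.5 143. ]
ball 37.2 [644.   35.2 143. ]
ball -46 [651.5 -48.  143. ]
ball -130 [ 655.1 -132.   143. ]
35.45 [446.3 137.8 291.7] [0.1 0.3 0.1]
```

```bash
python3 -c "
from plant import job
print(job.close_job())"
```

```text
the job is handed in; nothing more can be done
None
```

The job is handed in at about 35.5 s of the 72 s allowed: toggle at off, both fallen bottles upright in the row, gate shut. No verdict came back, so this rests on my own last checks.

- **Toggle:** I set it to the middle position and let go. The wrist picture showed the lever upright over its pivot. The last camera fixes still put the handle above the pivot: top camera (478, −356), scene camera (488, −360), pivot (479, −360).
- **Bottles:** All five stand upright and evenly spaced.
  - **First bottle:** it landed about 23 mm off because it hung tilted. I gripped it again and moved it; it now reads within about 4 mm of the centre of its place.
  - **Second bottle:** it reads about 4–8 mm off centre and is turned slightly, within the 25 mm allowed.
  - **Standing bottles:** the three did not move measurably.
- **Gate:** I slid it until it hit a hard stop at about 27 N. The plate spans x 575–663 mm, centred on the lane, so I judge it shut. The travel I measured was only about 83 mm, not 90 mm, so the gate probably began slightly closed.
- **Other things on the bench:** The tin, jar, carton and awl read where they were. The last mallet readings disagreed: the top camera was about 70 mm off and the scene camera about 25 mm off. The arm may have been hiding part of it; the gripper never went near it.

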